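# Set the broad slat pen on the start mark

### The arm

A 6-joint arm with a two-finger parallel gripper is mounted at the origin on the work surface. World frame = base frame: x ahead of the robot, y to its left, z up, the work surface at z = 0. Lengths are in m, angles in degrees, forces in N, time in s.
With the tool pointing down it reaches from about 0.3 to 0.75 m from the base axis. Payload 8.5 kg.
Tool frame: the origin (TCP) lies on the centre line of the jaws, within the pads' length; the fingertips stand 25 mm ahead of it and the grasp point (between the pads) lies 6 mm ahead of it; z points along the fingers, y is the line along which they close (so a half turn about z gives the same grasp; the last joint's range is limited). The gripper opens to 85 mm and grips with 20 to 120 N. Pads are 22 mm wide; open, the fingers measure 114 mm over their backs; the gripper's body (76 mm by 85 mm) begins 54 mm behind the grasp point. The pads swing forward as they close: fully open they stand 13 mm farther back than shut.
Start: joints at [-81.664, 21.807, 74.336, -0, 83.858, -12.336], TCP at [0.194, -0.515, 0.256] pointing down, gripper open.
Joint ranges: [-178.18, 178.18], [-50.72, 133.34], [12.68, 142.11], [-81.47, 261.47], [9.98, 163.14], [-165.26, 165.26]. Speed limits (degrees/s): [136.94, 136.94, 180, 180, 180, 180].

### API

Orientations are given as a 3x3 rotation matrix whose columns are the frame's x, y, z axes.
In Python, from rig import telemetry, optics, env gives the robot as it stands.
- The arm moves only by the tool send_rows, never from a script. Its argument "deltas" is a list that holds one entry, the list of rows, each a list of 7 numbers: the shift along the tool's x, y, z in m, then the turn, a rotation vector about the tool's x, y, z in rad, then the opening, from -1 (shut) to 1 (fully open), so that 0 is half open. In form: [[[x, y, z, ax, ay, az, grip], ...]]. A call has 1 to 12 rows; each row shifts and turns the commanded pose from where the row before left it, along the tool's axes as they then stand; what a row does not reach is not made up. A row lasts 1/8 s, in which the tool goes at most 62.5 mm and 10.7 degrees, less where a joint would pass 70% of its speed; a pose out of reach is approached as far as the arm can. A call is refused whole if a number of a shift passes 0.0625 or a number of a turn 0.188, either way. A call with a gripper value outside its range is refused whole. The fingers move at their own pace and stop on an object; "squeeze" is the grip in N (left out, the last holds). Time passes only in rows, so rows that do not move let the fingers close. It gives the time, the measured TCP pose, the force, the opening and the grip force at its end, in the units of the state.
- telemetry.observe(): the state, without advancing time (a new reading comes with each control period).
- optics.get_image(name): name is "side" or "top" or "wrist"; returns a dict with "image" (384x512x3 uint8, red, green, blue), "range_z" (384x512 float32, m along the optical axis (not along the pixel's ray), 0 where there is no reading), "K" (3x3 intrinsics, pixels), "rvec" (rotation vector, rad) and "tvec" (3), from world to camera coordinates, as OpenCV has them; the wrist camera has in their place "hand_eye" (4x4, takes a point from camera to tool coordinates, whose origin is the TCP and whose axes are the flange's). Camera axes: x right, y down, z forward; pixel columns grow to the right and rows downward; lengths in m; the calibration is good to about 2 mm. A picture is of the moment at which its call begins: read the wrist's pose just before it.
- env.close_job(): hands the job in; it is judged then, once.
The state is a dict: "time_s": time; "q": joint angles; "qvel": joint speeds; "joint_efforts": joint torques, N m; "position": TCP position; "tool_rot": TCP orientation; "ft_force": force on the tool from outside, world axes, zero at the start; "wrist_torque": the same for the moment, N m; "grip_width": finger opening in m; "gripper_force": force on a finger pad.
Only numpy, scipy, OpenCV 4.12 (cv2) and the standard library are available. Lean on these libraries where they do the work, as an engineer would, in place of code of your own. Each camera call takes 0.05 s, during which the arm holds its last target. There are 200 camera calls.

### The job

On the calligrapher's desk, draw the red-topped slat pen straight up out of its slot in the wooden rack and set its nib on the red start line of the white sprung writing pad: pen upright, nib edge lying along the line and centred on it, pressed lightly with about 4 newtons. Finish while holding it there, still gripped and pressing, as if about to make the stroke: do not let go. Keep the pen upright all the way, never jab the pad hard, leave the other two pens in their slots and do not disturb the ink jar and the bowl.

Things in the scene. Friction and masses are not known exactly. Their poses are not given: they have to be found in the camera images.
- red_pen: The pen to use: flat wooden slat standing upright in a slot, 130 mm long, 36 mm wide, 8 mm thick, about 45 g, top 30 mm painted red. Origin: centre of the nib's lower edge; z up the pen, y along its width (the nib edge), x through the thickness. Dark metal nib 24 mm wide, 6 thick, 30 high; then the 36 x 8 mm slat up to z = 130. Its top stands 140 mm above the table, 75 mm above the rack.
- nib (a point): Centre of the red pen's nib lower edge (same point and axes as red_pen).
- pen_top (a point): Centre of the red pen's upper edge, 130 mm above the nib; same axes.
- blue_pen: Bystander: same slat pen (130 mm long, 36 mm wide, 8 mm thick, about 45 g), blue top, standing in another slot; same origin and axes.
- green_pen: Bystander: same slat pen (130 mm long, 36 mm wide, 8 mm thick, about 45 g), green top, standing in another slot; same origin and axes.
- rack: Fixed dark wooden block 60 (x) x 200 (y) x 65 (z) mm, origin at the centre of its underside. Three slots open at the top at y = -60, 0, 60 mm, each 10 mm (x) x 38 mm (y), 55 mm deep (floor 10 mm above the table): about 1 mm play each way. Which pen is in which slot varies; rack and pad may swap sides.
- pad_tray: Fixed blue tray 120 (x) x 150 (y) x 24 (z) mm, origin at the centre of its underside, carrying the white sprung pad (106 x 136 mm), whose top is 40 mm above the table when not pressed.
- pad (a joint): How far the white pad is pressed down, in m: 0 at rest (up), 0.015 at its hard stop. It moves straight down and stays level. It starts to sink at 1 N, then takes 0.5 N more per mm: 3 N at 4 mm, 4 N at 6 mm, 5 N at 8 mm, 8.5 N at the stop.
- mark (a point): Centre of the red start line printed on the white pad, on the pad's upper face (40 mm above the table at rest; it sinks with the pad). The line is 24 mm long, along this point's y, and 4 mm wide; z up. Two pale grey ruled lines near the pad's edges are only print.
- ink_jar: Bystander: closed amber ink jar, 54 mm diameter, 65 mm high, beyond the rack and pad. Origin: centre of its underside.
- bowl: Bystander: white bowl, 80 mm across the rim, 45 mm high, beyond the rack and pad. Origin: centre of its underside.

How it is judged (in metres and radians):
On the way:
1. the red pen is gripped and drawn upright out of its slot, nib clear above the rack (z of nib in the frame of rack above 0.068 m and contact force between the fingers and red_pen above 1 N and angle between red_pen's own z axis and vertical below 0.3 rad), for 0.1 s.
At the end, for the whole second after the job is handed in: Fingers grip the red pen (over 1 N), upright within 0.12 rad, nib centre within 7 mm of the red line's centre, nib edge along it within 0.15 rad, pressing the pad with 2 to 7 N, at rest (under 20 mm/s), not touching the rack; the other pens stay down in their slots (raised under 10 mm) (distance between nib and mark below 0.007 m and angle between red_pen's own z axis and vertical below 0.12 rad and angle between the y axis of nib and the y axis of mark, either way round below 0.15 rad and contact force between red_pen and pad_tray between 2 and 7 N and contact force between the fingers and red_pen above 1 N and contact force between red_pen and rack below 0.1 N and linear speed of red_pen below 0.02 m/s and z of each of blue_pen, green_pen in the frame of rack below 0.02 m); the arm keeps its last pose, push and grip.
It fails at once if the pad is jabbed: the red pen presses the pad or its tray with more than 15 N (contact force between red_pen and pad_tray above 15 N).
It fails at once if the red pen is tipped over or dropped (leans more than 0.6 rad) (angle between red_pen's own z axis and vertical above 0.6 rad).
It fails at once if another pen is pulled up or knocked about (moved more than 15 mm) (distance of any of blue_pen, green_pen from where it was at the start of the episode above 0.015 m).
It fails at once if the ink jar or the bowl is disturbed (moved more than 20 mm) (distance of any of ink_jar, bowl from where it was at the start of the episode above 0.02 m).
It also fails if it takes over 38 s, if anything falls off the work surface, if the arm or the gripper's body presses on something with over 40 N, if the wrist force passes 120 N, or if a joint passes its speed limit or range.

## Working session

There is one attempt and no reset: what is moved stays moved. The work goes in short steps, Python scripts to look and compute and a tool call to move; the robot and the scene stay as the last step left them, time stands still between calls to the robot, and variables do not carry over. Pictures are saved under pics/ and viewed, at most 10 in all, crops included, and the job is handed in when it is done.

Besides the shell and the picture viewer there is one more tool, called after ">>>" in YAML: its name, and indented under it one key for each argument. send_rows: Moves the arm, as the interface text tells. Its arguments: {"type":"object","properties":{"deltas":{"type":"array"},"squeeze":{"type":"number"}},"required":["deltas"]}

```bash
mkdir -p pics; ls
cat > h.py <<'E'
import numpy as np, cv2
from rig import telemetry, optics, env
def grab(n):
    s=telemetry.observe(); d=optics.get_image(n)
    if n=='wrist':
        T=np.eye(4); T[:3,:3]=np.array(s['tool_rot']); T[:3,3]=s['position']
        d['T']=T@np.array(d['hand_eye'])
    else:
        R=cv2.Rodrigues(np.array(d['rvec'],float))[0]; T=np.eye(4); T[:3,:3]=R.T; T[:3,3]=-R.T@np.array(d['tvec']).ravel(); d['T']=T
    return d
def ray(d,uv,z):
    uv=np.atleast_2d(uv).astype(float); K=np.array(d['K'])
    r=np.c_[(uv-K[[0,1],[2,2]])/K[[0,1],[0,1]],np.ones(len(uv))]@d['T'][:3,:3].T; c=d['T'][:3,3]
    return c+r*((z-c[2])/r[:,2])[:,None]
def cloud(d):
    K=np.array(d['K']); Z=d['range_z']; v,u=np.mgrid[:Z.shape[0],:Z.shape[1]]
    P=np.stack([(u-K[0,2])/K[0,0]*Z,(v-K[1,2])/K[1,1]*Z,Z],-1)
    return P@d['T'][:3,:3].T+d['T'][:3,3]
def save(d,n): cv2.imwrite('pics/'+n+'.png',cv2.cvtColor(d['image'],cv2.COLOR_RGB2BGR))
E
python3 - <<'E'
from h import *
t=grab('top');s=grab('side');save(t,'top0');
cv2.imwrite('pics/side0.png',s['image'][...,::-1])
print(t['T'],s['T'],telemetry.observe())
E
```

```text
pics
[[ 1.10866819e-03 -9.87603388e-01  1.56965981e-01  4.43293829e-01]
 [-9.99842082e-01  1.68927003e-03  1.76905970e-02 -1.21242609e-02]
 [-1.77364515e-02 -1.56960806e-01 -9.87445555e-01  1.22838914e+00]
 [ 0.00000000e+00  0.00000000e+00  0.00000000e+00  1.00000000e+00]] [[ 0.93265164 -0.242452    0.2671665   0.41940846]
 [-0.36064429 -0.6467076   0.67209001 -0.53700999]
 [ 0.00982904 -0.72317792 -0.69059184  0.64627209]
 [ 0.          0.          0.          1.        ]] {'time_s': 0.1, 'q': array([-8.16637243e+01,  2.18398258e+01,  7.43812979e+01,  9.69376157e-05,
        8.38567307e+01, -1.23387403e+01]), 'qvel': array([ 0.09966319, -0.16743654, -0.14110936, -0.02014343,  0.03589808,
       -0.06777814]), 'joint_efforts': array([ 4.58587980e-03, -4.49222910e+01, -2.31656528e+01, -7.06603237e-05,
        3.69121597e-03,  3.09224689e-06]), 'position': array([ 0.194124  , -0.51435477,  0.255743  ]), 'tool_rot': array([[ 9.35598168e-01,  3.53066607e-01, -1.95340174e-04],
       [ 3.53066540e-01, -9.35597248e-01,  1.34470148e-03],
       [ 2.92009460e-04, -1.32706832e-03, -9.99999077e-01]]), 'ft_force': array([ 0.14744901,  0.43302639, -0.36353618]), 'wrist_torque': array([0.0234679 , 0.02345815, 0.05178301]), 'gripper_force': 0.0, 'grip_width': 0.08567367193397538}
```

View pics/top0.png

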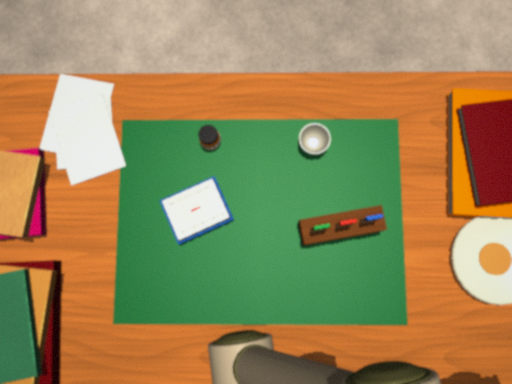

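View pics/side0.png

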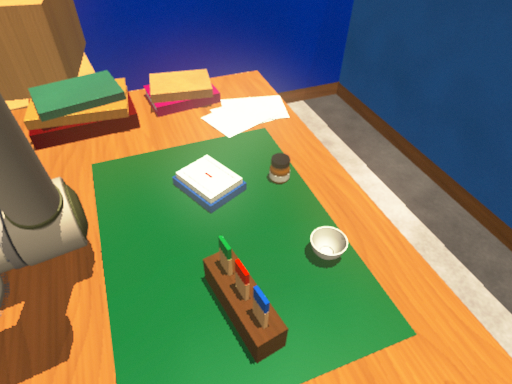

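The top view shows the pad at about (197,210) with its red mark, and the rack at about (343,226) with pens green, red (348,222) and blue. The side view shows the red top at about (242,270).

```bash
cat >> h.py <<'E'
def mask(d,c,smin=120,vmin=60):
    h=cv2.cvtColor(d['image'],cv2.COLOR_RGB2HSV).astype(int); H,S,V=h[...,0],h[...,1],h[...,2]
    m={'red':((H<6)|(H>174)),'blue':(H>105)&(H<125),'green':(H>50)&(H<75)}[c]&(S>smin)&(V>vmin)
    return m.astype(np.uint8)
def blobs(m,amin=5):
    n,l,st,ce=cv2.connectedComponentsWithStats(m)
    return [(st[i,4],ce[i],st[i,:4],l==i) for i in range(1,n) if st[i,4]>=amin]
E
python3 - <<'E'
from h import *
t=grab('top');s=grab('side')
for n,d in (('top',t),('side',s)):
  for c in('red',):
    for b in blobs(mask(d,c)):
      if b[0]<400: print(n,c,b[0],b[1].round(1),b[2],ray(d,b[1],.14).round(4),ray(d,b[1],.04).round(4))
for b in blobs(mask(t,'blue')):
  if b[0]<3000: print('blue',b[0],b[1],b[2],ray(t,b[1],.14).round(4))
P=cloud(t); x=P[...,2]
on=(P[...,0]>.2)&(P[...,0]<.75)&(abs(P[...,1])<.45)
for lo,hi,yl,yh in ((.055,.075,-.4,-.05),(.033,.05,.05,.4),(.12,.15,-.4,-.05)):
  m=on&(x>lo)&(x<hi)&(P[...,1]>yl)&(P[...,1]<yh); Q=P[m]
  print(lo,len(Q),Q.mean(0) if len(Q) else 0, cv2.minAreaRect((Q[:,:2]*1000).astype(np.float32)) if len(Q)>5 else 0)
E
```

```text
top red 47 [ 20.5 149.4] [  8 147  31   6] [[0.7077 0.5499 0.14  ]] [[0.7319 0.6016 0.04  ]]
top red 30 [ 33.4 154.3] [ 20 152  24   6] [[0.696  0.5191 0.14  ]] [[0.7193 0.5679 0.04  ]]
top red 11 [ 44. 173.] [ 44 168   1  11] [[0.6521 0.4914 0.14  ]] [[0.6713 0.5377 0.04  ]]
top red 6 [ 44.  182.5] [ 44 180   1   6] [[0.63   0.4899 0.14  ]] [[0.6472 0.536  0.04  ]]
top red 8 [ 36.4 192.5] [ 36 189   2   8] [[0.607  0.5057 0.14  ]] [[0.622  0.5533 0.04  ]]
top red 15 [ 44. 199.] [ 44 192   1  15] [[0.592  0.4872 0.14  ]] [[0.6057 0.5331 0.04  ]]
top red 16 [ 32.6 209.5] [ 31 202   4  16] [[0.568  0.5116 0.14  ]] [[0.5795 0.5598 0.04  ]]
top red 9 [ 29.6 223. ] [ 29 219   2   9] [[0.5374 0.5162 0.14  ]] [[0.5461 0.5648 0.04  ]]
top red 7 [ 45. 221.] [ 45 218   1   7] [[0.5419 0.4814 0.14  ]] [[0.551  0.5268 0.04  ]]
top red 75 [347.3 221.8] [339 219  18   7] [[ 0.5398 -0.1979  0.14  ]] [[ 0.5487 -0.215   0.04  ]]
top red 29 [ 38.4 233.7] [ 27 226  19  11] [[0.5133 0.4944 0.14  ]] [[0.5198 0.5409 0.04  ]]
top red 5 [  5. 235.] [  3 235   5   1] [[0.5105 0.5699 0.14  ]] [[0.5166 0.6234 
[... 1249 characters left out ...]
[[0.6155 0.0917 0.14  ]]
blue 6 [228.  210.5] [227 208   3   6] [[0.5654 0.0686 0.14  ]]
blue 122 [205.3852459  230.09016393] [178 215  54  28] [[0.5214 0.1187 0.14  ]]
blue 66 [373.78787879 217.07575758] [366 214  17   7] [[ 0.5503 -0.2571  0.14  ]]
0.055 1842 [ 0.53888476 -0.19842108  0.06461103] ((540.0938720703125, -200.7384490966797), (60.379615783691406, 200.97048950195312), 10.14863395690918)
0.033 2408 [0.58242441 0.15578423 0.0396325 ] ((628.3204956054688, 164.50582885742188), (233.26129150390625, 156.9945831298828), 9.611095428466797)
0.12 203 [ 0.53950841 -0.20000732  0.13796264] ((539.9718017578125, -200.11439514160156), (8.168542861938477, 155.1170196533203), 10.143034934997559)
```

```bash
cat >> h.py <<'E'
from scipy.spatial.transform import Rotation as Ro
def plan(p,yaw,n,dn=5):
    "rows to TCP p, tool down with y axis at yaw deg (world)"
    s=telemetry.observe(); R=np.array(s['tool_rot']); q=np.array(s['position'])
    y=np.radians(yaw); Y=np.array([np.cos(y),np.sin(y),0]); Z=np.array([0,0,-1.]); T=np.c_[np.cross(Y,Z),Y,Z]
    w=Ro.from_matrix(R.T@T).as_rotvec()/n; dp=(np.array(p)-q)/n
    for i in range(n):
        Ri=R@Ro.from_rotvec(w*i).as_matrix(); print([*(Ri.T@dp).round(4).tolist(),*w.round(4).tolist()])
E
python3 - <<'E'
from h import *
plan((.54,-.2,.24),10.1,12)
t=grab('top')
m=mask(t,'red',70,60)
for b in blobs(m,2):
  if 180<b[1][0]<215 and 190<b[1][1]<230: print(b[:3],ray(t,b[1],.04))
P=cloud(t);im=t['image'].astype(int)
m=(im.min(2)>150)&(P[...,2]>.034)&(P[...,2]<.05)&(P[...,1]<.3)&(P[...,0]<.68)&(P[...,0]>.4)
print(cv2.minAreaRect((P[m][:,:2]*1000).astype(np.float32)),m.sum())
E
```

```text
[0.0362, -0.0143, 0.0013, -0.0001, -0.0001, -0.1155]
[0.0376, -0.0101, 0.0013, -0.0001, -0.0001, -0.1155]
[0.0385, -0.0057, 0.0013, -0.0001, -0.0001, -0.1155]
[0.0389, -0.0012, 0.0013, -0.0001, -0.0001, -0.1155]
[0.0388, 0.0033, 0.0013, -0.0001, -0.0001, -0.1155]
[0.0382, 0.0078, 0.0013, -0.0001, -0.0001, -0.1155]
[0.037, 0.0121, 0.0013, -0.0001, -0.0001, -0.1155]
[0.0354, 0.0163, 0.0013, -0.0001, -0.0001, -0.1155]
[0.0333, 0.0203, 0.0013, -0.0001, -0.0001, -0.1155]
[0.0307, 0.024, 0.0013, -0.0001, -0.0001, -0.1155]
[0.0277, 0.0273, 0.0013, -0.0001, -0.0001, -0.1155]
[0.0244, 0.0304, 0.0013, -0.0001, -0.0001, -0.1155]
(np.int32(8), array([194.375, 208.875]), array([192, 208,   6,   3], dtype=int32)) [[0.58068294 0.15878716 0.04      ]]
((580.2891235351562, 156.80227661132812), (106.32119750976562, 136.379150390625), 24.43854522705078) 2324
```

>>> send_rows:
  deltas:
    - [[0.036,-0.014,0.0013,0,0,-0.1155,1],[0.0376,-0.01,0.0013,0,0,-0.1155,1],[0.0385,-0.0057,0.0013,0,0,-0.1155,1],[0.039,-0.0012,0.0013,0,0,-0.1155,1],[0.039,0.0033,0.0013,0,0,-0.1155,1],[0.038,0.0078,0.0013,0,0,-0.1155,1],[0.037,0.012,0.0013,0,0,-0.1155,1],[0.0354,0.0163,0.0013,0,0,-0.1155,1],[0.0333,0.0203,0.0013,0,0,-0.1155,1],[0.0307,0.024,0.0013,0,0,-0.1155,1],[0.0277,0.0273,0.0013,0,0,-0.1155,1],[0.0244,0.0304,0.0013,0,0,-0.1155,1]]

```text
time_s: 1.75
position: [0.5409, -0.1996, 0.2406]
tool_rot: [[-0.179, 0.984, -0.0], [0.984, 0.179, 0.0], [0.0, -0.0, -1.0]]
ft_force: [0.2, -0.3, -0.4]
grip_width: 0.0855
gripper_force: 0.0
```

>>> send_rows:
  deltas:
    - [[0,0,0,0,0,0,1],[0,0,0,0,0,0,1]]

```text
time_s: 2.0
position: [0.5396, -0.2009, 0.2406]
tool_rot: [[-0.174, 0.985, -0.001], [0.985, 0.174, 0.0], [0.0, -0.001, -1.0]]
ft_force: [-0.4, -0.2, 0.2]
grip_width: 0.0852
gripper_force: 0.0
```

Run:
```python
from h import *
d=grab('wrist');save(d,'w1');s=telemetry.observe();print(s['position'],s['time_s'],s['q'])
for b in blobs(mask(d,'red'),40): print(b[:3],ray(d,b[1],.14))
P=cloud(d)
m=(P[...,2]>.13)&(P[...,2]<.15)&(np.hypot(P[...,0]-.54,P[...,1]+.2)<.03)
print(m.sum(),P[m].mean(0) if m.any() else 0, cv2.minAreaRect((P[m][:,:2]*1000).astype(np.float32)))
plan((.54,-.2,.123),10.1,4)
```

```text
[ 0.5394404  -0.20123613  0.24071367] 2.05 [-3.22280854e+01  2.50502115e+01  7.16907532e+01 -1.32365775e-02
  8.32719070e+01 -4.22079514e+01]
(np.int32(527), array([258.91461101, 197.5540797 ]), array([254, 172,  11,  52], dtype=int32)) [[ 0.53814363 -0.19571168  0.14      ]]
458 [ 0.53838489 -0.19893095  0.13811937] ((538.5795288085938, -200.30821228027344), (7.14415168762207, 35.683021545410156), 10.186619758605957)
[0.0003, 0.0002, 0.0294, -0.0001, 0.0, -0.0005]
[0.0003, 0.0002, 0.0294, -0.0001, 0.0, -0.0005]
[0.0003, 0.0002, 0.0294, -0.0001, 0.0, -0.0005]
[0.0003, 0.0002, 0.0294, -0.0001, 0.0, -0.0005]
```

View pics/w1.png

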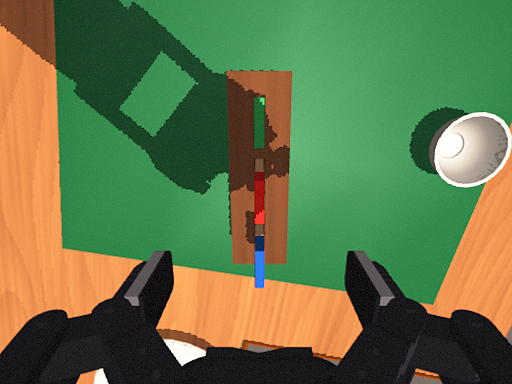

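The wrist view shows the red pen top at (259,198), centred between the jaws, and the rack running up the picture. I'm descending and gripping.

>>> send_rows:
  deltas:
    - [[0.0003,0,0.03,0,0,0,1],[0.0003,0,0.03,0,0,0,1],[0,0,0.03,0,0,0,1],[0,0,0.02,0,0,0,1],[0,0,0.008,0,0,0,1],[0,0,0,0,0,0,0],[0,0,0,0,0,0,-1],[0,0,0,0,0,0,-1],[0,0,0,0,0,0,-1],[0,0,0,0,0,0,-1],[0,0,0,0,0,0,-1],[0,0,0,0,0,0,-1]]
  squeeze: 40

```text
time_s: 3.55
position: [0.54, -0.2001, 0.1231]
tool_rot: [[-0.175, 0.985, 0.0], [0.985, 0.175, -0.0], [-0.0, 0.0, -1.0]]
ft_force: [-1.1, 1.1, 5.4]
grip_width: 0.0077
gripper_force: 41.1
```

>>> send_rows:
  deltas:
    - [[0,0,-0.004,0,0,0,-1],[0,0,-0.01,0,0,0,-1],[0,0,-0.016,0,0,0,-1],[0,0,-0.02,0,0,0,-1],[0,0,-0.02,0,0,0,-1],[0,0,-0.02,0,0,0,-1],[0,0,-0.015,0,0,0,-1],[0,0,-0.005,0,0,0,-1],[0,0,0,0,0,0,-1]]

```text
time_s: 4.68
position: [0.5398, -0.2, 0.2326]
tool_rot: [[-0.175, 0.985, -0.0], [0.985, 0.175, 0.0], [0.0, -0.0, -1.0]]
ft_force: [-0.1, -0.4, -0.3]
grip_width: 0.0078
gripper_force: 40.2
```

Run:
```python
from h import *
s=grab('side');save(s,'s2');st=telemetry.observe();print(st['position'],st['ft_force'],st['grip_width'],st['gripper_force'])
plan((.58,.157,.233),24.4,12)
```

```text
[ 0.53973217 -0.19990537  0.23216721] [-0.39384094  0.52932415 -1.15894917] 0.007610390533504036 40.20740041974932
[0.0287, 0.0085, -0.0001, -0.0001, -0.0001, -0.0208]
[0.0285, 0.0091, -0.0001, -0.0001, -0.0001, -0.0208]
[0.0283, 0.0097, -0.0001, -0.0001, -0.0001, -0.0208]
[0.0281, 0.0103, -0.0001, -0.0001, -0.0001, -0.0208]
[0.0279, 0.0109, -0.0001, -0.0001, -0.0001, -0.0208]
[0.0277, 0.0114, -0.0001, -0.0001, -0.0001, -0.0208]
[0.0274, 0.012, -0.0001, -0.0001, -0.0001, -0.0208]
[0.0272, 0.0126, -0.0001, -0.0001, -0.0001, -0.0208]
[0.0269, 0.0132, -0.0001, -0.0001, -0.0001, -0.0208]
[0.0266, 0.0137, -0.0001, -0.0001, -0.0001, -0.0208]
[0.0263, 0.0143, -0.0001, -0.0001, -0.0001, -0.0208]
[0.026, 0.0148, -0.0001, -0.0001, -0.0001, -0.0208]
```

View pics/s2.png

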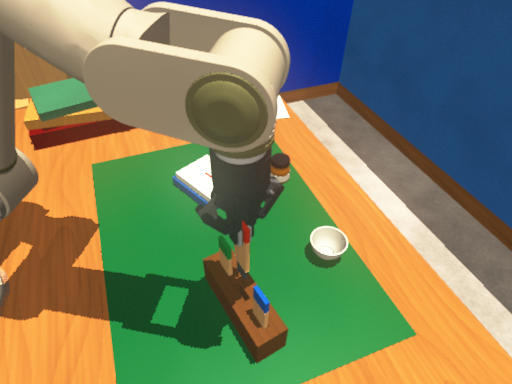

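The side view shows the pen drawn upright out of the rack, nib near (243,272), with blue and green still in their slots. I'm moving to a point short of the pad to look at the mark.

>>> send_rows:
  deltas:
    - [[0.015,0.004,0,0,0,-0.025,-1],[0.0285,0.009,0,0,0,-0.025,-1],[0.0283,0.01,0,0,0,-0.025,-1],[0.028,0.011,0,0,0,-0.025,-1],[0.028,0.0115,0,0,0,-0.025,-1],[0.0275,0.012,0,0,0,-0.025,-1],[0.0275,0.013,0,0,0,-0.025,-1],[0.027,0.013,0,0,0,-0.025,-1],[0.027,0.014,0,0,0,-0.025,-1],[0.027,0.014,0,0,0,-0.025,-1],[0.015,0.008,0,0,0,0,-1],[0,0,0,0,0,0,-1]]

```text
time_s: 6.22
position: [0.5709, 0.1033, 0.2325]
tool_rot: [[-0.415, 0.91, -0.001], [0.91, 0.415, -0.0], [0.0, -0.001, -1.0]]
ft_force: [0.4, 0.4, -0.8]
grip_width: 0.0076
gripper_force: 40.2
```

>>> send_rows:
  deltas:
    - [[0,0,0,0,0,0,-1],[0,0,0,0,0,0,-1]]

```text
time_s: 6.48
position: [0.5712, 0.1015, 0.2327]
tool_rot: [[-0.412, 0.911, -0.0], [0.911, 0.412, -0.0], [-0.0, -0.0, -1.0]]
ft_force: [0.1, -0.5, -0.4]
grip_width: 0.0075
gripper_force: 40.2
```

Run:
```python
from h import *
d=grab('wrist');save(d,'w2');s=telemetry.observe();print(s['position'],s['time_s'],s['tool_rot'])
for b in blobs(mask(d,'red',80),20):
  print(b[:3],ray(d,b[1],.04))
  v,u=np.nonzero(b[3]); Q=ray(d,np.c_[u,v],.04)[:,:2]; print(cv2.minAreaRect((Q*1000).astype(np.float32)))
  print('pca',np.degrees(np.arctan2(*np.linalg.eigh(np.cov(Q.T))[1][::-1,1])))
```

```text
[0.57118663 0.10154287 0.23274045] 6.525 [[-4.12156788e-01  9.11112932e-01 -8.20834910e-05]
 [ 9.11112935e-01  4.12156780e-01 -9.44358485e-05]
 [-5.22104555e-05 -1.13709706e-04 -9.99999992e-01]]
(np.int32(89), array([289.15730337, 128.05617978]), array([287, 117,   5,  24], dtype=int32)) [[0.57880794 0.15726115 0.04      ]]
((578.8998413085938, 156.6689453125), (4.04151725769043, 22.872488021850586), 24.374908447265625)
pca 113.41465523262886
(np.int32(1988), array([258.89336016, 286.36016097]), array([249, 234,  21, 105], dtype=int32)) [[ 0.6285732  -0.02670141  0.04      ]]
((630.2907104492188, -30.61206817626953), (24.619979858398438, 148.45187377929688), 24.98164176940918)
pca 114.42978565708941
```

View pics/w2.png

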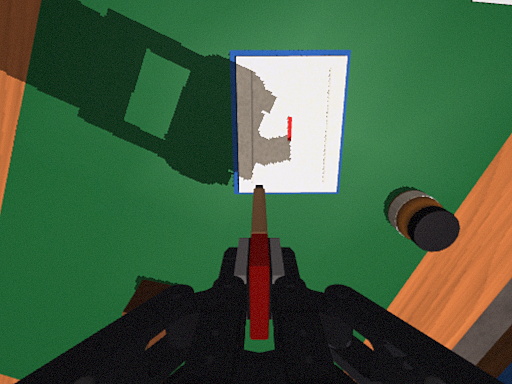

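The wrist view shows the mark at (289,128), lying parallel to the pen's width, and the nib at (259,186). I'm moving over the mark with the nib about 12 mm above it.

Run:
```python
from h import *
plan((.58,.157,.165),24.4,1)
```

```text
[0.0469, 0.0309, 0.0677, -0.0001, 0.0001, -0.001]
```

>>> send_rows:
  deltas:
    - [[0.007,0.005,0.005,0,0,-0.001,-1],[0.014,0.009,0.012,0,0,0,-1],[0.014,0.009,0.015,0,0,0,-1],[0.0085,0.006,0.015,0,0,0,-1],[0.0034,0.002,0.012,0,0,0,-1],[0,0,0.007,0,0,0,-1],[0,0,0.002,0,0,0,-1],[0,0,0,0,0,0,-1],[0,0,0,0,0,0,-1]]

```text
time_s: 7.65
position: [0.5802, 0.1576, 0.1652]
tool_rot: [[-0.414, 0.91, 0.001], [0.91, 0.414, 0.0], [-0.0, 0.001, -1.0]]
ft_force: [0.1, -0.8, -1.6]
grip_width: 0.0075
gripper_force: 40.2
```

Run:
```python
from h import *
d=grab('wrist');s=telemetry.observe();print(s['position'],s['time_s'],s['ft_force'])
a=cv2.resize(d['image'][100:300,180:340],None,fx=2.5,fy=2.5,interpolation=cv2.INTER_NEAREST)
e=grab('side'); b=cv2.resize(e['image'][120:245,160:260],(400,500),interpolation=cv2.INTER_NEAREST)
cv2.imwrite('pics/c3.png',np.hstack([a,b])[...,::-1])
```

```text
[0.58013183 0.1576965  0.16517164] 7.7 [ 0.43705195 -0.44928408 -0.40640427]
```

View pics/c3.png

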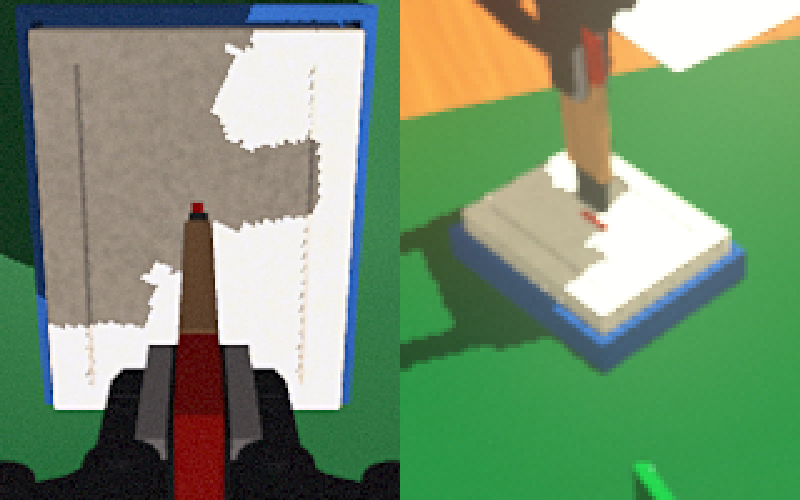

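The nib (crop 198,215) lines up laterally with the mark, whose far end shows at (197,203). In the side view the nib hangs just above the line. I'll check the along-line offset numerically.

Run:
```python
from h import *
d=grab('wrist');s=telemetry.observe();R=np.array(s['tool_rot']);p=np.array(s['position'])
for uv,z in(((258.8,181),.04),((259.2,184.5),.0522)): print(((ray(d,uv,z)[0]-p)@R*1000).round(1))
e=grab('side'); m=mask(e,'red',80)
for b in blobs(m,4):
  if 195<b[1][0]<225 and 165<b[1][1]<182: print(b[:3],((ray(e,b[1],.04)[0]-p)@R*1000).round(1))
h=(e['image'].max(2)<110)&(e['image'].max(2)-e['image'].min(2).astype(int)<30); h[:160]=0;h[175:]=0;h[:,:200]=0;h[:,216:]=0
v,u=np.nonzero(h);print(u.min(),u.max(),v.min(),v.max())
for uv in ((204.3,170.2),(212.2,172.8)): print('nib corner',((ray(e,uv,.0522)[0]-p)@R*1000).round(1))
print(p)
```

```text
[ 11.5  -0.6 125. ]
[ 12.1  -0.2 112.8]
205 211 163 172
nib corner [  8.8  -6.2 112.8]
nib corner [-12.7   1.1 112.8]
[0.58005207 0.15777094 0.16499729]
```

Both line up within about 1 mm, so I'm lowering.

>>> send_rows:
  deltas:
    - [[-0.0003,-0.0003,0.003,0,0,0,-1],[0,0,0.003,0,0,0,-1],[0,0,0.002,0,0,0,-1],[0,0,0.001,0,0,0,-1],[0,0,0.001,0,0,0,-1],[0,0,0.001,0,0,0,-1],[0,0,0.001,0,0,0,-1],[0,0,0.001,0,0,0,-1],[0,0,0.001,0,0,0,-1],[0,0,0.001,0,0,0,-1],[0,0,0,0,0,0,-1],[0,0,0,0,0,0,-1]]

```text
time_s: 9.35
position: [0.5799, 0.1575, 0.1498]
tool_rot: [[-0.414, 0.91, 0.0], [0.91, 0.414, 0.0], [-0.0, 0.0, -1.0]]
ft_force: [-0.8, -0.2, 2.7]
grip_width: 0.0071
gripper_force: 40.6
```

>>> send_rows:
  deltas:
    - [[0,0,0.001,0,0,0,-1],[0,0,0.001,0,0,0,-1],[0,0,0,0,0,0,-1],[0,0,0,0,0,0,-1]]

```text
time_s: 9.85
position: [0.5799, 0.1575, 0.1478]
tool_rot: [[-0.414, 0.91, 0.0], [0.91, 0.414, 0.0], [-0.0, 0.0, -1.0]]
ft_force: [0.2, 0.1, 3.5]
grip_width: 0.0076
gripper_force: 40.8
```

Run:
```python
from h import *
P0=None;F=[]
for i in range(10):
  d=grab('wrist' if i else 'side');s=telemetry.observe();F.append(s['ft_force'])
  if i==0: cv2.imwrite('pics/c4.png',cv2.resize(d['image'][120:245,160:260],(480,600),interpolation=cv2.INTER_NEAREST)[...,::-1])
P=cloud(d);c=np.array(s['position']);L=(P-c)@np.array(s['tool_rot'])
m=(abs(L[...,0]-30)*0+abs(L[...,1])>0.02)&(abs(L[...,1])<.045)&(abs(L[...,0])<.055)&(P[...,2]>.02)&(P[...,2]<.05)
print(c,np.mean(F,0),np.std(F,0),'padz',np.median(P[m][:,2]),m.sum(),s['time_s'],s['gripper_force'])
```

```text
[0.57985984 0.1574707  0.14772014] [-0.23022229  0.06548942  3.50607733] [0.45958611 0.23447952 0.52442283] padz 0.033135360164628244 7666 10.35 40.78208539634943
```

View pics/c4.png

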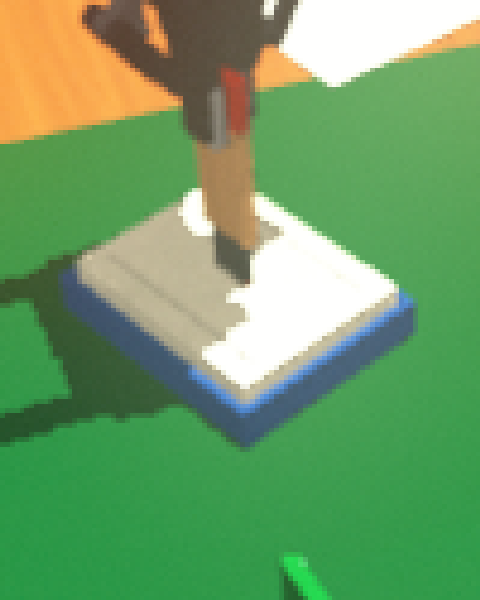

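The nib at (235,275) covers the red line on the pressed pad, and the pen is upright. The contact force is about 4 N, counting the pen's own weight. I'm handing it in.

```bash
python3 -c "
from rig import env
print(env.close_job())"
```

```text
the job is handed in; nothing more can be done
None
```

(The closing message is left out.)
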